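# Load the test rack from the intake rack, starting at the yellow block

### The job

Move the three samples (red jar, orange jar, brown dropper bottle) from the silver intake rack to the black test rack. Keep them in the order in which they stand on the intake rack, read from left to right as seen from the robot: the leftmost goes into the place beside the yellow block, the middle one into the middle place, and the rightmost beside the grey block. Stand each one upright in the middle of its place, and never let one fall over.

Things in the scene. Friction and masses are not known exactly. Their poses are not given: they have to be found in the camera images.
- red_jar: sample jar with dark red body and white screw lid, 62 mm tall, 43 mm across the body, 44 mm across the lid, loose, about 0.1 kg. Origin: centre of its underside; z is its upright axis. Stands on its coaster (underside 8 mm above the desk) at the start. Grip it round the body, 30 to 40 mm above its underside, fingers closing across the rack (along its x).
- orange_jar: sample jar with orange body and black screw lid, 62 mm tall, 43 mm across the body, 44 mm across the lid, loose, about 0.1 kg. Origin: centre of its underside; z is its upright axis. Stands on its coaster (underside 8 mm above the desk) at the start. Grip it round the body, 30 to 40 mm above its underside, fingers closing across the rack (along its x).
- brown_bottle: brown dropper bottle with black dropper cap, 96 mm tall with cap, body 26 mm across and 56 mm high, loose, about 0.04 kg. Origin: centre of its underside; z is its upright axis. Stands on its coaster (underside 8 mm above the desk) at the start. Grip it round the body, 30 to 40 mm above its underside, fingers closing across the rack (along its x).
- red_coaster: red disc, 56 mm across, 2 mm thick, fixed on the floor of a place of the silver intake rack; the red jar stands on it at the start. It stays behind and so keeps showing where that sample stood. Origin: centre of its underside.
- orange_coaster: orange disc, 56 mm across, 2 mm thick, fixed on the floor of a place of the silver intake rack; the orange jar stands on it at the start. It stays behind and so keeps showing where that sample stood. Origin: centre of its underside.
- brown_coaster: dark brown disc, 56 mm across, 2 mm thick, fixed on the floor of a place of the silver intake rack; the brown dropper bottle stands on it at the start. It stays behind and so keeps showing where that sample stood. Origin: centre of its underside.
- intake_rack: silver rack on which the samples start, in front of or behind the black one, 76 mm (x) by 226 mm (y), fixed to the desk. Origin: centre of its underside, on the desk; z up, y along the row, within 0.1 rad of the robot's left. Floor 6 mm above the desk; three places at x = 0, y = -0.062, 0, +0.062 m: pockets between low ridges (6 mm above the floor), a coloured coaster in each.
- test_rack: black rack, the target, 76 mm (x) by 226 mm (y), fixed to the desk. Origin: centre of its underside, on the desk; z up, y along the row, within 0.1 rad of the robot's left. Floor 6 mm above the desk; three places at x = 0, y = -0.062, 0, +0.062 m: pockets 59 mm (y) by 68 mm (x) between ridges 6 mm high above the floor, marked by white rings.
- start_block: yellow block, 40 x 14 x 20 mm, fixed on one end of the black test rack (x = 0, y = +0.105 or -0.105 m in its frame; the two blocks change ends from start to start), top 26 mm above the desk. Origin: centre of its underside. The row starts here: the middle of the first place is 43 mm from it.
- end_block: grey block, 40 x 14 x 20 mm, fixed on one end of the black test rack (x = 0, y = +0.105 or -0.105 m in its frame; the two blocks change ends from start to start), top 26 mm above the desk. Origin: centre of its underside. The row ends here.
There are look-alikes about, which are no part of the job. Leave any pink or purple look-alike of the brown_bottle alone.

How it is judged:
At the end, for the whole second after the job is handed in: Each sample stands on the floor of the black rack (within 4 mm), upright within 0.1 rad, released, at rest and within 12 mm along and across of the middle of its place; counted from the yellow block they follow the left-to-right order of their coasters on the silver rack (((y of red_coaster in the frame of intake_rack above 0.031 m and horizontal distance between red_jar and start_block between 0.031 and 0.055 m) or (y of red_coaster in the frame of intake_rack between -0.031 and 0.031 m and horizontal distance between red_jar and start_block between 0.093 and 0.117 m) or (y of red_coaster in the frame of intake_rack below -0.031 m and horizontal distance between red_jar and start_block between 0.155 and 0.179 m)) and x of red_jar in the frame of test_rack between -0.012 and 0.012 m and y of red_jar in the frame of test_rack between -0.075 and 0.075 m and z of red_jar in the frame of test_rack between 0.002 and 0.01 m and angle between each of red_jar, orange_jar, brown_bottle's own z axis and vertical below 0.1 rad and linear speed of each of red_jar, orange_jar, brown_bottle below 0.02 m/s and angular speed of each of red_jar, orange_jar, brown_bottle below 0.2 rad/s and ((y of orange_coaster in the frame of intake_rack above 0.031 m and horizontal distance between orange_jar and start_block between 0.031 and 0.055 m) or (y of orange_coaster in the frame of intake_rack between -0.031 and 0.031 m and horizontal distance between orange_jar and start_block between 0.093 and 0.117 m) or (y of orange_coaster in the frame of intake_rack below -0.031 m and horizontal distance between orange_jar and start_block between 0.155 and 0.179 m)) and x of orange_jar in the frame of test_rack between -0.012 and 0.012 m and y of orange_jar in the frame of test_rack between -0.075 and 0.075 m and z of orange_jar in the frame of test_rack between 0.002 and 0.01 m and ((y of brown_coaster in the frame of intake_rack above 0.031 m and horizontal distance between brown_bottle and start_block between 0.031 and 0.055 m) or (y of brown_coaster in the frame of intake_rack between -0.031 and 0.031 m and horizontal distance between brown_bottle and start_block between 0.093 and 0.117 m) or (y of brown_coaster in the frame of intake_rack below -0.031 m and horizontal distance between brown_bottle and start_block between 0.155 and 0.179 m)) and x of brown_bottle in the frame of test_rack between -0.012 and 0.012 m and y of brown_bottle in the frame of test_rack between -0.075 and 0.075 m and z of brown_bottle in the frame of test_rack between 0.002 and 0.01 m); the robot touches nothing.
It fails at once if a sample falls over (tilted more than 0.7 rad) (angle between any of red_jar, orange_jar, brown_bottle's own z axis and vertical above 0.7 rad).
It also fails if it takes over 67 s, if anything falls off the work surface, if the arm or the gripper's body presses on something with over 40 N, if the wrist force passes 120 N, or if a joint passes its speed limit or range.

### The arm

A 7-joint arm with a two-finger parallel gripper is mounted at the origin on a cart in front of the work surface, level with it; the furniture and walls round the work are solid. World frame = base frame: x ahead of the robot, y to its left, z up, the work surface at z = 0. Lengths are in m, angles in rad, forces in N, time in s.
With the tool pointing down it reaches from about 0.425 to 0.925 m from the base axis. Payload 6.8 kg.
Tool frame: the origin (TCP) lies midway between the tips of the shut fingers; the grasp point (between the pads) lies r.grip_point_offset behind it (r.grip_point_offset is the distance from the TCP to the grasp point, in m); z points along the fingers, y is the line along which they close (so a half turn about z gives the same grasp; the last joint's range is limited). The gripper opens to 85 mm and grips with 20 to 120 N. Pads are 22 mm wide; open, the fingers measure 114 mm over their backs; the gripper's body (76 mm by 85 mm) begins 54 mm behind the grasp point. The pads swing forward as they close: fully open they stand 13 mm farther back than shut.
Start: joints at [1.139, 0.477, 0.022, 1.555, -0.011, 1.109, -0.083], TCP at [0.215, -0.64, 0.231] pointing down, gripper open.
Joint ranges: [-2.96, 2.96], [-0.34, 2.1], [-1.41, 1.46], [0.24, 2.44], [-1.37, 4.51], [0.17, 1.92], [-2.96, 2.96]. Speed limits (rad/s): [2.39, 2.39, 3.14, 3.14, 3.14, 3.14, 3.14].

### API

Orientations are given as a rotation vector (axis times angle).
In Python, from bench import r gives the robot as it stands. The module is installed in compiled form; this text tells all that it offers.
- The arm moves only by the shell command python3 -m crank 'ROWS' [FORCE]. ROWS is JSON, a list of rows, each a list of 5 numbers: the shift along the world's x, y, z in units of 200 mm (1.0 is 200 mm), then the turn about the world's z in units of 45 degrees (1.0 is 45 degrees), then the opening, from -1 (shut) to 1 (fully open). In form: [[dx, dy, dz, turn, jaw], ...]. A call has 1 to 8 rows; each row shifts and turns the commanded pose from where the row before left it; what a row does not reach is not made up. A row lasts 1/12 s, in which the tool goes at most 41.7 mm and 7.16 degrees, less where a joint would pass 70% of its speed; a pose out of reach is approached as far as the arm can. A call with a number of a shift or a turn outside -1 to 1 is refused whole. A call with a gripper value outside its range is refused whole. The fingers move at their own pace and stop on an object; FORCE is the grip in N (left out, the last holds). Time passes only in rows, so rows that do not move let the fingers close. It gives the time, the measured TCP pose, the force, the opening and the grip force at its end, in the units of the state.
- r.get_obs(): the state, without advancing time (a new reading comes with each control period).
- r.grab_frame(name): name is "scene" or "top" or "wrist"; returns the picture (420x560x3 uint8, blue, green, red); there is no depth.
- r.camera_model(name): a dict with "fx", "fy", "cx", "cy" (pixels), "distortion" ([k1, k2, p1, p2, k3] as OpenCV has them; the pictures are not rectified), "R" (3x3) and "t" (3): a world point X has camera coordinates R X + t. Camera axes: x right, y down, z forward; pixel columns grow to the right and rows downward; lengths in m; the calibration is good to about 2 mm. A picture is of the moment at which its call begins: read the wrist's pose just before it. camera_model takes no time and is no camera call; for the wrist camera it gives the pose at the moment of the call.
- r.hand_in(): hands the job in; it is judged then, once.
The state is a dict: "clock": time; "joints": joint angles; "qvel": joint speeds; "tau": joint torques, N m; "tcp_pos": TCP position; "orientation": TCP orientation; "contact_force": force on the tool from outside, world axes, zero at the start; "moment": the same for the moment, N m; "grip_width": finger opening in m; "gripper_force": force on a finger pad.
Only numpy, scipy, OpenCV 4.12 (cv2) and the standard library are available. Lean on these libraries where they do the work, as an engineer would, in place of code of your own. Each camera call takes 0.05 s, during which the arm holds its last target. There are 200 camera calls.

## Working session

There is one attempt and no reset: what is moved stays moved. The work goes in short steps, Python scripts to look and compute and a shell command to move; the robot and the scene stay as the last step left them, time stands still between calls to the robot, and variables do not carry over. Pictures are saved under pics/ and viewed, at most 14 in all, crops included, and the job is handed in when it is done.

```bash
mkdir -p pics; python3 - <<'E'
from bench import r
import cv2
o=r.get_obs();print({k:o[k] for k in("clock","tcp_pos","orientation","grip_width")},r.grip_point_offset)
for n in("scene","top"):
    cv2.imwrite(f"pics/{n}0.png",r.grab_frame(n));m=r.camera_model(n);print(n,m)
E
```

```text
{'clock': 0.0, 'tcp_pos': array([ 0.21457219, -0.63938487,  0.23033623]), 'orientation': array([-3.09880140e+00, -5.06193674e-01,  6.97308178e-04]), 'grip_width': 0.085348540649507} 0.0187
scene {'fx': 470.22421004161544, 'fy': 470.22421004161544, 'cx': 279.45605270189895, 'cy': 205.95355213606902, 'distortion': array([-0.09291762,  0.        ,  0.        ,  0.        ,  0.        ]), 'R': array([[ 0.82138648, -0.57016963, -0.01519338],
       [-0.27147577, -0.36738363, -0.88956741],
       [ 0.50162253,  0.73480328, -0.45655118]]), 't': array([-0.55861579,  0.03380904,  0.89070791])}
top {'fx': 382.3259189672301, 'fy': 382.3259189672301, 'cx': 281.2723222952441, 'cy': 209.89818067784174, 'distortion': array([0.03689706, 0.        , 0.        , 0.        , 0.        ]), 'R': array([[-0.00750034, -0.99995157,  0.00637154],
       [-0.98273903,  0.00619312, -0.18489362],
       [ 0.18484521, -0.00764833, -0.98273789]]), 't': array([-0.34496981,  0.43007757,  0.82596248])}
```

View pics/scene0.png

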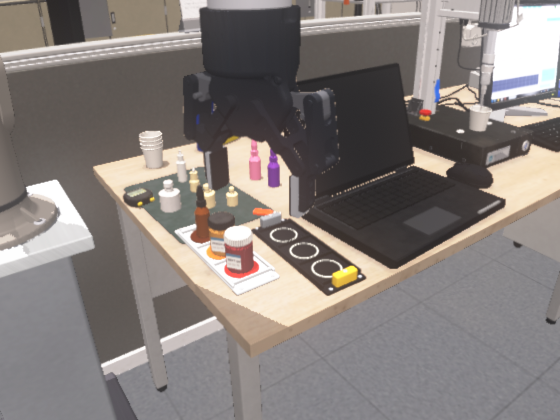

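View pics/top0.png

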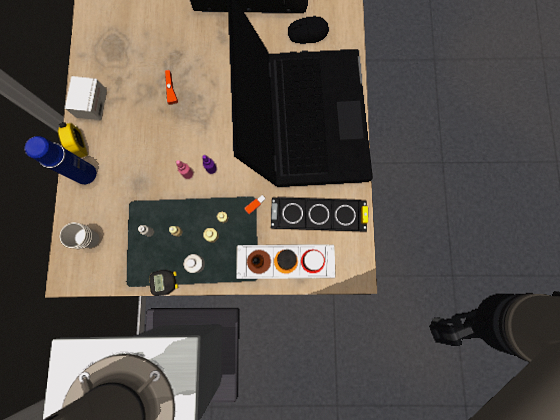

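The top view shows the samples from left (+y) to right as brown (259,262), orange (287,262) and red (314,261). The black rack above them has its yellow block at the right end (366,214) and grey at the left (274,213). So brown goes to the right-hand place, orange to the middle and red to the left. I'll crop for precision.

```bash
python3 - <<'E'
import cv2
i=cv2.imread("pics/top0.png")[185:290,225:385]
cv2.imwrite("pics/crop0.png",cv2.resize(i,None,fx=5,fy=5,interpolation=cv2.INTER_CUBIC))
E
```

```text
(no output)
```

View pics/crop0.png

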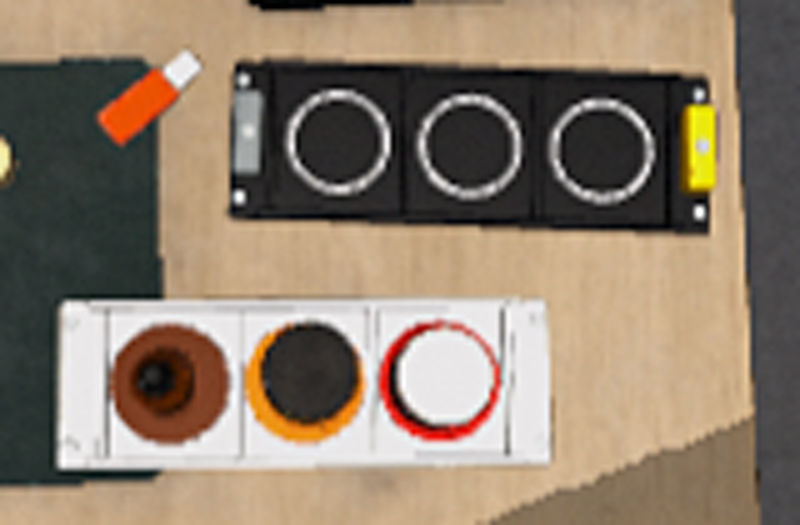

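```bash
cat > h.py <<'E'
import numpy as np,cv2
from bench import r
def world(m,uv,z):
    K=np.array([[m["fx"],0,m["cx"]],[0,m["fy"],m["cy"]],[0,0,1]])
    p=cv2.undistortPoints(np.array([[uv]],float),K,np.array(m["distortion"]))[0,0]
    d=m["R"].T@np.array([p[0],p[1],1]);c=-m["R"].T@m["t"]
    return c+d*(z-c[2])/d[2]
E
python3 - <<'E'
from h import *
m=r.camera_model("top")
for n,u,v,z in [("ringL",339,141,.006),("ringM",470,146,.006),("ringR",602,151,.006),("grey",247,132,.026),("yel",701,147,.026),
 ("cB",171,383,.008),("cO",305,381,.008),("cR",440,380,.008),("cap",154,378,.104),("lidO",311,372,.07),("lidR",447,378,.07)]:
    print(n,world(m,((u+.5)/5-.5+225,(v+.5)/5-.5+185),z).round(4))
E
```

```text
ringL [ 0.4272 -0.3744  0.006 ]
ringM [ 0.4244 -0.4362  0.006 ]
ringR [ 0.4216 -0.4983  0.006 ]
grey [ 0.4281 -0.3313  0.026 ]
yel [ 0.4197 -0.5404  0.026 ]
cB [ 0.3144 -0.2957  0.008 ]
cO [ 0.3149 -0.3572  0.008 ]
cR [ 0.3149 -0.4193  0.008 ]
cap [ 0.3114 -0.2937  0.104 ]
lidO [ 0.3153 -0.3587  0.07  ]
lidR [ 0.3124 -0.4169  0.07  ]
```

The top-view measurements agree with each other: rings and coasters are both 62 mm apart, and each block is 43 mm from its ring. The test rack's yaw is about -0.045, and the intake rack's is about 0. The tool needs a turn of +1.247 rad (1.59 units), and I'll go above the bottle at (0.3135, -0.295).

```bash
python3 -m crank '[[0.04,0.14,0,0.13,1],[0.04,0.14,0,0.13,1],[0.04,0.14,0,0.13,1],[0.04,0.14,0,0.13,1],[0.04,0.14,0,0.13,1],[0.04,0.14,0,0.13,1],[0.04,0.14,0,0.13,1],[0.04,0.14,0,0.13,1]]' 40
python3 -m crank '[[0.04,0.14,0,0.13,1],[0.04,0.14,0,0.13,1],[0.04,0.14,0,0.13,1],[0.04,0.14,0,0.13,1],[0,0,0,0,1],[0,0,0,0,1]]'
```

```text
clock: 0.77
tcp_pos: [0.2787, -0.4143, 0.231]
orientation: [-2.64, -1.702, 0.0]
contact_force: [-0.2, 0.1, -0.3]
grip_width: 0.0849
gripper_force: 0.0
clock: 1.27
tcp_pos: [0.311, -0.3027, 0.2313]
orientation: [-2.243, -2.2, 0.0]
contact_force: [-0.1, -0.7, 0.6]
grip_width: 0.0855
gripper_force: 0.0
```

```bash
python3 -m crank '[[0.01,0.04,-0.1,0.02,1],[0,0,-0.1,0,1],[0,0,-0.1,0,1],[0,0,0,0,1]]'
python3 - <<'E'
from h import *
m=r.camera_model("wrist");f=r.grab_frame("wrist");cv2.imwrite("pics/w1.png",f)
K=np.array([[m["fx"],0,m["cx"]],[0,m["fy"],m["cy"]],[0,0,1]])
rv=cv2.Rodrigues(m["R"])[0]
for P in [(.3144,-.2957,.008),(.3144,-.2957,.104),(.3149,-.3572,.07),(.3149,-.4185,.07)]:
    print(P,cv2.projectPoints(np.array([P]),rv,m["t"],K,m["distortion"])[0].ravel().round(0))
E
```

```text
clock: 1.6
tcp_pos: [0.3104, -0.2955, 0.1682]
orientation: [-2.227, -2.208, 0.001]
contact_force: [-0.3, 0.2, -0.7]
grip_width: 0.0855
gripper_force: 0.0
(0.3144, -0.2957, 0.008) [285. 193.]
(0.3144, -0.2957, 0.104) [286. 223.]
(0.3149, -0.3572, 0.07) [286. 276.]
(0.3149, -0.4185, 0.07) [286. 333.]
```

View pics/w1.png

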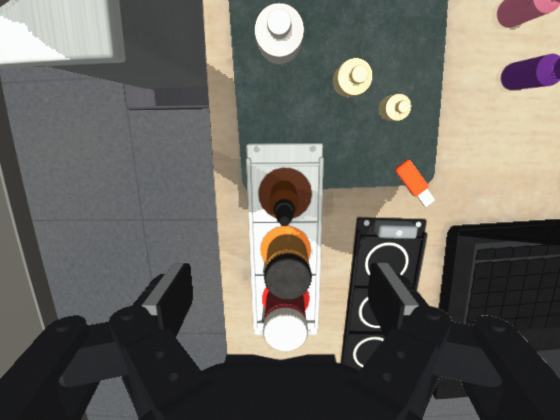

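The wrist view matches the prediction: brown coaster at (285,193), orange lid at (287,276) and red lid at (285,331). The bottle is clear of the fingers. I'll descend in two stages because there's little room over the cap.

```bash
python3 -m crank '[[0.017,0,-0.1,0,1],[0,0,-0.1,0,1],[0,0,-0.1,0,1],[0,0,-0.1,0,1],[0,0,-0.05,0,1],[0,0,0,0,1],[0,0,0,0,1]]'
```

```text
clock: 2.23
tcp_pos: [0.3165, -0.2966, 0.0819]
orientation: [2.229, 2.214, -0.0]
contact_force: [0.1, -1.3, -0.1]
grip_width: 0.0854
gripper_force: 0.0
```

```bash
python3 -m crank '[[-0.01,0,-0.06,0,0.6],[0,0,-0.06,0,0.6],[0,0,-0.06,0,0.6],[0,0,-0.04,0,0.6],[0,0,0,0,0.6],[0,0,0,0,0.6]]'
```

```text
clock: 2.73
tcp_pos: [0.3145, -0.2963, 0.0379]
orientation: [2.228, 2.214, -0.0]
contact_force: [0.0, 0.3, 0.7]
grip_width: 0.0685
gripper_force: 0.0
```

```bash
python3 -m crank '[[0,0,-0.015,0,0.2],[0,0,0,0,0],[0,0,0,0,-0.2],[0,0,0,0,-0.4],[0,0,0,0,-0.6],[0,0,0,0,-0.8],[0,0,0,0,-0.8],[0,0,0,0,-0.8]]' 30
```

```text
clock: 3.4
tcp_pos: [0.3143, -0.2961, 0.0347]
orientation: [2.228, 2.214, -0.0]
contact_force: [-1.2, 1.1, 5.4]
grip_width: 0.0255
gripper_force: 29.2
```

Width 25.5 mm at 29 N, so the bottle is held. I'll lift.

```bash
python3 -m crank '[[0,0,0.03,0,-0.8],[0,0,0.08,0,-0.8],[0,0,0.1,0,-0.8],[0,0,0.1,0,-0.8],[0,0,0.09,0,-0.8],[0.03,0,0.05,0,-0.8],[0.07,-0.03,0,0,-0.8],[0.07,-0.07,0,0,-0.8]]'
python3 -m crank '[[0.07,-0.12,0,0,-0.8],[0.07,-0.12,0,0,-0.8],[0.07,-0.12,0,0,-0.8],[0.07,-0.12,0,0,-0.8],[0.05,-0.12,0,0,-0.8],[0.03,-0.12,0,0,-0.8],[0,-0.1,0,0,-0.8],[0,-0.06,0,0,-0.8]]'
python3 -m crank '[[0,-0.03,0,0,-0.8],[0,0,0,0,-0.8],[0,0,0,0,-0.8],[0,0,0,0,-0.8]]'
```

```text
clock: 4.07
tcp_pos: [0.3485, -0.3151, 0.1255]
orientation: [2.226, 2.215, 0.0]
contact_force: [0.4, -0.5, -0.6]
grip_width: 0.0247
gripper_force: 29.5
clock: 4.73
tcp_pos: [0.4198, -0.4942, 0.1243]
orientation: [2.23, 2.213, -0.001]
contact_force: [-0.4, -1.0, -0.1]
grip_width: 0.0252
gripper_force: 29.5
clock: 5.07
tcp_pos: [0.4204, -0.4963, 0.1244]
orientation: [-2.226, -2.216, -0.001]
contact_force: [-0.3, 0.3, -0.5]
grip_width: 0.0255
gripper_force: 29.5
```

```bash
python3 -m crank '[[0.005,-0.01,-0.08,0,-0.8],[0,0,-0.1,0,-0.8],[0,0,-0.1,0,-0.8],[0,0,-0.08,0,-0.8],[0,0,-0.04,0,-0.8],[0,0,-0.02,0,-0.8],[0,0,0,0,-0.8],[0,0,0,0,-0.8]]'
```

```text
clock: 5.73
tcp_pos: [0.4217, -0.5, 0.0412]
orientation: [2.227, 2.214, 0.0]
contact_force: [-0.4, -0.1, -1.1]
grip_width: 0.0251
gripper_force: 29.5
```

```bash
python3 -m crank '[[0,0.008,-0.02,0,-0.8],[0,0,-0.015,0,-0.8],[0,0,-0.005,0,-0.8],[0,0,0,0,-0.8],[0,0,0,0,-0.8]]'
```

```text
clock: 6.15
tcp_pos: [0.4214, -0.4984, 0.0328]
orientation: [2.228, 2.214, 0.0]
contact_force: [-0.2, 1.6, 3.1]
grip_width: 0.025
gripper_force: 29.7
```

Contact is 3 N, so the bottle is on the floor. I'll release and rise.

```bash
python3 -m crank '[[0,0,0,0,-0.35],[0,0,0,0,-0.3],[0,0,0,0,-0.2],[0,0,0,0,0],[0,0,0,0,0.2],[0,0,0,0,0.4],[0,0,0,0,0.5],[0,0,0,0,0.5]]'
python3 -m crank '[[0,0,0.05,0,0.5],[0,0,0.1,0,0.5],[0,0,0.13,0,0.5],[0,0,0.15,0,0.5],[0,0,0.15,0,0.5],[-0.08,0.1,0.05,0,1],[-0.1,0.13,0,0,1],[-0.1,0.13,0,0,1]]'
python3 -m crank '[[-0.1,0.13,0,0,1],[-0.1,0.13,0,0,1],[-0.05,0.09,0,0,1],[0,0,0,0,1],[0,0,0,0,1]]'
```

```text
clock: 6.82
tcp_pos: [0.4211, -0.4983, 0.0323]
orientation: [-2.228, -2.215, -0.0]
contact_force: [-0.1, -0.8, -0.3]
grip_width: 0.0641
gripper_force: 0.0
clock: 7.48
tcp_pos: [0.3654, -0.4262, 0.1602]
orientation: [2.226, 2.212, -0.0]
contact_force: [0.1, 0.2, -0.8]
grip_width: 0.0855
gripper_force: 0.0
clock: 7.9
tcp_pos: [0.3151, -0.3561, 0.1593]
orientation: [2.226, 2.214, -0.001]
contact_force: [-0.2, -0.5, 0.1]
grip_width: 0.0858
gripper_force: 0.0
```

```bash
python3 -m crank '[[0,-0.006,-0.1,0,1],[0,0,-0.12,0,1],[0,0,-0.12,0,1],[0,0,-0.12,0,1],[0,0,-0.1,0,1],[0,0,-0.06,0,1],[0,0,0,0,1],[0,0,0,0,1]]'
```

```text
clock: 8.57
tcp_pos: [0.3159, -0.3582, 0.0341]
orientation: [-2.228, -2.214, -0.0]
contact_force: [-0.4, 0.1, -0.3]
grip_width: 0.0852
gripper_force: 0.0
```

```bash
python3 - <<'E'
from h import *
f=r.grab_frame("top");cv2.imwrite("pics/top1.png",cv2.resize(f[150:300,200:400],None,fx=4,fy=4))
E
```

```text
(no output)
```

View pics/top1.png

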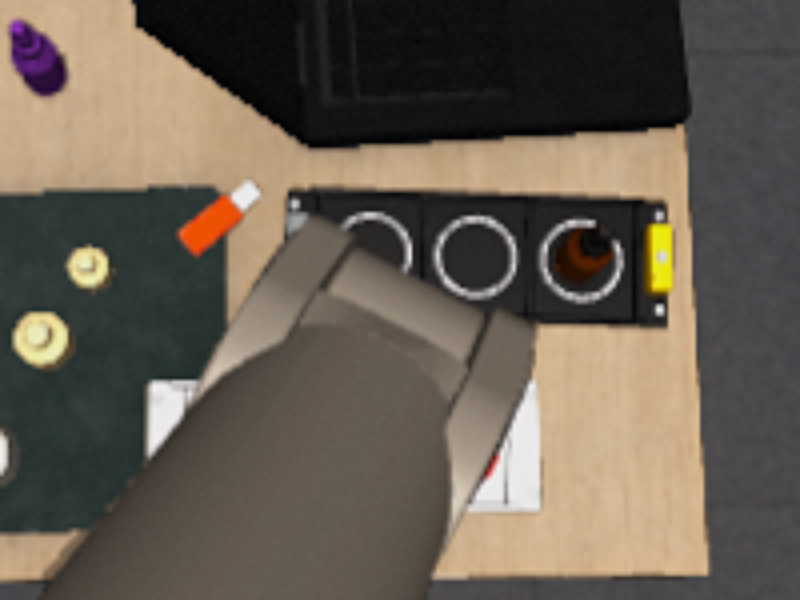

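The bottle stands centred in the right-hand ring, at (582,258) in the crop. Next I'll grip the orange jar.

```bash
python3 -m crank '[[0,0,-0.03,0,0.7],[0,0,-0.01,0,0.5],[0,0,0,0,0.3],[0,0,0,0,0.1],[0,0,0,0,-0.1],[0,0,0,0,-0.4],[0,0,0,0,-0.4],[0,0,0,0,-0.4]]' 40
```

```text
clock: 9.28
tcp_pos: [0.3155, -0.3578, 0.0268]
orientation: [2.228, 2.214, -0.0]
contact_force: [-1.0, 0.7, 5.9]
grip_width: 0.0424
gripper_force: 40.5
```

```bash
python3 -m crank '[[0,0,0.03,0,-0.4],[0,0,0.08,0,-0.4],[0,0,0.1,0,-0.4],[0,0,0.1,0,-0.4],[0,0,0.09,0,-0.4],[0.03,-0.02,0.05,0,-0.4],[0.07,-0.05,0,0,-0.4],[0.08,-0.06,0,0,-0.4]]'
python3 -m crank '[[0.08,-0.06,0,0,-0.4],[0.08,-0.06,0,0,-0.4],[0.08,-0.06,0,0,-0.4],[0.07,-0.05,0,0,-0.4],[0.04,-0.03,0,0,-0.4],[0.01,0,0,0,-0.4],[0,0,0,0,-0.4],[0,0,0,0,-0.4]]'
```

```text
clock: 9.95
tcp_pos: [0.3509, -0.3838, 0.1175]
orientation: [2.228, 2.214, -0.001]
contact_force: [-0.6, -0.7, 0.1]
grip_width: 0.0422
gripper_force: 40.6
clock: 10.62
tcp_pos: [0.4222, -0.4347, 0.116]
orientation: [-2.227, -2.214, 0.0]
contact_force: [-0.0, 0.8, -0.7]
grip_width: 0.0419
gripper_force: 40.6
```

```bash
python3 -m crank '[[0.01,-0.006,-0.08,0,-0.4],[0,0,-0.1,0,-0.4],[0,0,-0.1,0,-0.4],[0,0,-0.08,0,-0.4],[0,0,-0.03,0,-0.4],[0,0,-0.02,0,-0.4],[0,0,0,0,-0.4],[0,0,0,0,-0.4]]'
```

```text
clock: 11.28
tcp_pos: [0.4254, -0.437, 0.0351]
orientation: [2.228, 2.214, 0.0]
contact_force: [-0.4, 0.1, 0.2]
grip_width: 0.0418
gripper_force: 40.6
```

```bash
python3 -m crank '[[-0.004,0.004,-0.02,0,-0.4],[0,0,-0.02,0,-0.4],[0,0,-0.01,0,-0.4],[0,0,0,0,-0.4],[0,0,0,0,-0.4]]'
```

```text
clock: 11.7
tcp_pos: [0.4244, -0.436, 0.0248]
orientation: [2.228, 2.214, -0.0]
contact_force: [-0.9, 1.8, 5.9]
grip_width: 0.0424
gripper_force: 40.9
```

Contact is 6 N, so the orange jar is down. I'll release it and go to the red jar.

```bash
python3 -m crank '[[0,0,0,0,0.05],[0,0,0,0,0.1],[0,0,0,0,0.2],[0,0,0,0,0.35],[0,0,0,0,0.5],[0,0,0,0,0.6],[0,0,0,0,0.6],[0,0,0,0,0.6]]'
python3 -m crank '[[0,0,0.05,0,0.6],[0,0,0.1,0,0.6],[0,0,0.13,0,0.6],[0,0,0.13,0,0.6],[0,0,0.1,0,0.6],[-0.08,0.01,0.05,0,1],[-0.12,0.02,0,0,1],[-0.12,0.02,0,0,1]]'
python3 -m crank '[[-0.12,0.02,0,0,1],[-0.09,0.01,0,0,1],[-0.03,0,0,0,1],[0,0,0,0,1],[0,0,0,0,1]]'
```

```text
clock: 12.37
tcp_pos: [0.4244, -0.4359, 0.0243]
orientation: [-2.228, -2.215, -0.0]
contact_force: [0.3, -1.0, -0.2]
grip_width: 0.0684
gripper_force: 0.0
clock: 13.03
tcp_pos: [0.3608, -0.4262, 0.1382]
orientation: [2.225, 2.214, 0.0]
contact_force: [-1.6, 0.2, -0.5]
grip_width: 0.0853
gripper_force: 0.0
clock: 13.45
tcp_pos: [0.3134, -0.4203, 0.137]
orientation: [2.227, 2.213, 0.001]
contact_force: [0.7, 0.1, 0.2]
grip_width: 0.085
gripper_force: 0.0
```

```bash
python3 -m crank '[[0,0.006,-0.1,0,1],[0,0,-0.12,0,1],[0,0,-0.12,0,1],[0,0,-0.1,0,1],[0,0,-0.06,0,1],[0,0,-0.02,0,1],[0,0,0,0,1],[0,0,0,0,1]]'
```

```text
clock: 14.12
tcp_pos: [0.3134, -0.4191, 0.0329]
orientation: [2.227, 2.215, 0.0]
contact_force: [0.5, -0.9, 0.6]
grip_width: 0.0858
gripper_force: 0.0
```

```bash
python3 -m crank '[[0.003,0,-0.025,0,0.7],[0,0,-0.007,0,0.5],[0,0,0,0,0.3],[0,0,0,0,0.1],[0,0,0,0,-0.1],[0,0,0,0,-0.4],[0,0,0,0,-0.4],[0,0,0,0,-0.4]]' 40
```

```text
clock: 14.78
tcp_pos: [0.3133, -0.419, 0.0263]
orientation: [2.228, 2.214, -0.0]
contact_force: [-1.1, 0.2, 5.8]
grip_width: 0.0421
gripper_force: 40.3
```

```bash
python3 -m crank '[[0,0,0.03,0,-0.4],[0,0,0.08,0,-0.4],[0,0,0.1,0,-0.4],[0,0,0.1,0,-0.4],[0,0.02,0.09,0,-0.4],[0.03,0.03,0.05,0,-0.4],[0.07,0.04,0,0,-0.4],[0.08,0.04,0,0,-0.4]]'
python3 -m crank '[[0.08,0.04,0,0,-0.4],[0.08,0.03,0,0,-0.4],[0.08,0.02,0,0,-0.4],[0.08,0,0,0,-0.4],[0.05,0,0,0,-0.4],[0.02,0,0,0,-0.4],[0,0,0,0,-0.4],[0,0,0,0,-0.4]]'
```

```text
clock: 15.45
tcp_pos: [0.3488, -0.3926, 0.1165]
orientation: [2.23, 2.212, -0.001]
contact_force: [-0.2, 0.1, -1.3]
grip_width: 0.0424
gripper_force: 40.6
clock: 16.12
tcp_pos: [0.4261, -0.3747, 0.1155]
orientation: [-2.228, -2.213, 0.001]
contact_force: [-0.1, -0.2, -0.7]
grip_width: 0.0425
gripper_force: 40.6
```

```bash
python3 -m crank '[[0.003,0,-0.08,0,-0.4],[0,0,-0.1,0,-0.4],[0,0,-0.1,0,-0.4],[0,0,-0.08,0,-0.4],[0,0,-0.03,0,-0.4],[0,0,-0.02,0,-0.4],[0,0,0,0,-0.4],[0,0,0,0,-0.4]]'
```

```text
clock: 16.78
tcp_pos: [0.4277, -0.3752, 0.0346]
orientation: [2.228, 2.213, -0.0]
contact_force: [-0.1, -0.7, -0.8]
grip_width: 0.0425
gripper_force: 40.6
```

```bash
python3 -m crank '[[0,0.003,-0.02,0,-0.4],[0,0,-0.02,0,-0.4],[0,0,-0.01,0,-0.4],[0,0,0,0,-0.4],[0,0,0,0,-0.4]]'
```

```text
clock: 17.2
tcp_pos: [0.4278, -0.3743, 0.0243]
orientation: [2.228, 2.214, -0.0]
contact_force: [-0.2, 1.4, 3.7]
grip_width: 0.0423
gripper_force: 40.5
```

The red jar is down (3.7 N). I'll release it, rise and back off so the top camera can see.

```bash
python3 -m crank '[[0,0,0,0,0.05],[0,0,0,0,0.1],[0,0,0,0,0.2],[0,0,0,0,0.35],[0,0,0,0,0.5],[0,0,0,0,0.6],[0,0,0,0,0.6],[0,0,0,0,0.6]]'
python3 -m crank '[[0,0,0.05,0,0.6],[0,0,0.1,0,0.6],[0,0,0.13,0,0.6],[0,0,0.15,0,0.6],[0,0,0.18,0,0.6],[0,0,0.18,0,0.6],[-0.1,0.1,0.05,0,0.6],[-0.1,0.15,0,0,0.6]]'
python3 -m crank '[[-0.05,0.18,0,0,0.6],[0,0.2,0,0,0.6],[0,0.2,0,0,0.6],[0,0.2,0,0,0.6],[0,0.15,0,0,0.6],[0,0,0,0,0.6],[0,0,0,0,0.6],[0,0,0,0,0.6]]'
python3 - <<'E'
from h import *
f=r.grab_frame("top");cv2.imwrite("pics/top2.png",cv2.resize(f[185:290,225:385],None,fx=5,fy=5,interpolation=cv2.INTER_CUBIC))
f=r.grab_frame("scene");cv2.imwrite("pics/sc2.png",f)
E
```

```text
clock: 17.87
tcp_pos: [0.4275, -0.3741, 0.0239]
orientation: [-2.228, -2.215, -0.0]
contact_force: [-1.0, 0.2, 0.7]
grip_width: 0.0684
gripper_force: 0.0
clock: 18.53
tcp_pos: [0.3898, -0.327, 0.1964]
orientation: [2.225, 2.205, 0.002]
contact_force: [-0.4, 1.0, -0.7]
grip_width: 0.0684
gripper_force: 0.0
clock: 19.2
tcp_pos: [0.3777, -0.1388, 0.1925]
orientation: [2.228, 2.214, -0.0]
contact_force: [-0.1, -0.3, 0.5]
grip_width: 0.0678
gripper_force: 0.0
```

View pics/top2.png

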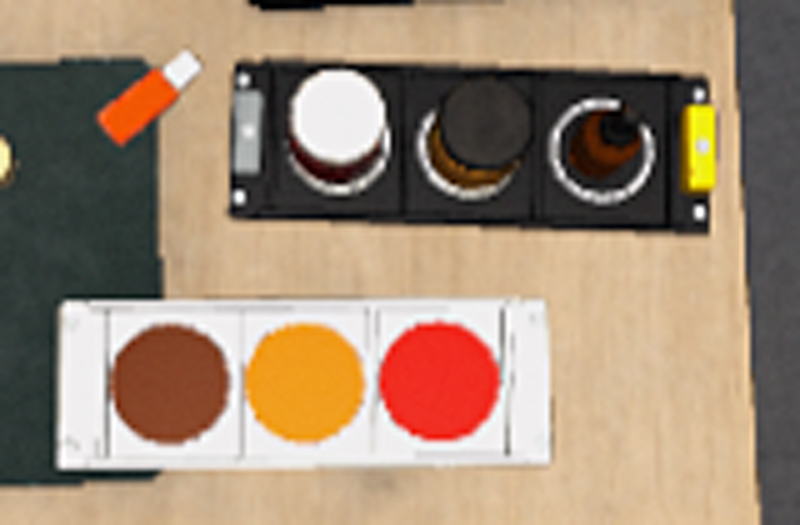

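View pics/sc2.png

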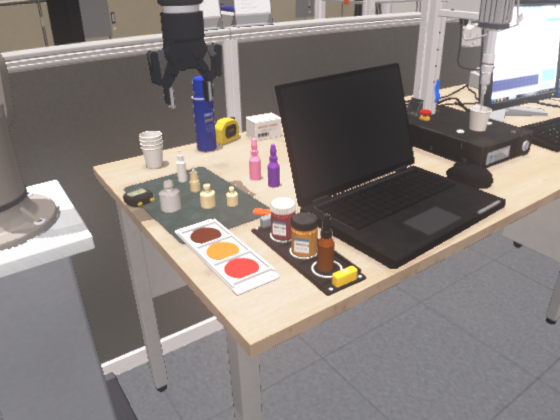

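All three stand upright. In the crop the lids are at (339,115) and (486,122) and the cap at (621,127), so I'll check the offsets from those.

```bash
python3 - <<'E'
from h import *
m=r.camera_model("top")
for u,v,z in [(339,115,.068),(486,122,.068),(621,127,.102)]:
    print(world(m,((u+.5)/5-.5+225,(v+.5)/5-.5+185),z).round(4))
E
```

```text
[ 0.4276 -0.3722  0.068 ]
[ 0.4241 -0.4368  0.068 ]
[ 0.4151 -0.4897  0.102 ]
```

The cap reading is off, so I'll look closer at the bottle.

```bash
python3 - <<'E'
from h import *
m=r.camera_model("top");f=r.grab_frame("top");g=r.grab_frame("scene")
s=r.camera_model("scene")
def proj(m,P):
    K=np.array([[m["fx"],0,m["cx"]],[0,m["fy"],m["cy"]],[0,0,1]])
    return cv2.projectPoints(np.array([P],float),cv2.Rodrigues(m["R"])[0],m["t"],K,m["distortion"])[0].ravel()
def crop(im,m,u0,v0,k=10):
    c=cv2.convertScaleAbs(cv2.resize(im[v0:v0+60,u0:u0+40],None,fx=k,fy=k,interpolation=cv2.INTER_CUBIC),alpha=2,beta=20)
    for z,col in((.006,(0,255,0)),(.062,(255,255,0)),(.102,(255,0,255))):
        p=proj(m,(.4216,-.4983,z)); q=(p-[u0,v0]+.5)*k; print(z,p.round(1)); cv2.drawMarker(c,tuple(int(x) for x in q),col,0,14,2)
    return c
cv2.imwrite("pics/b.png",np.hstack([crop(f,m,325,185),crop(g,s,307,215)]))
E
```

```text
0.006 [345.  214.8]
0.062 [349.3 210.4]
0.102 [352.8 207. ]
0.006 [325.3 268.1]
0.062 [326.5 237.3]
0.102 [327.3 213.9]
```

View pics/b.png

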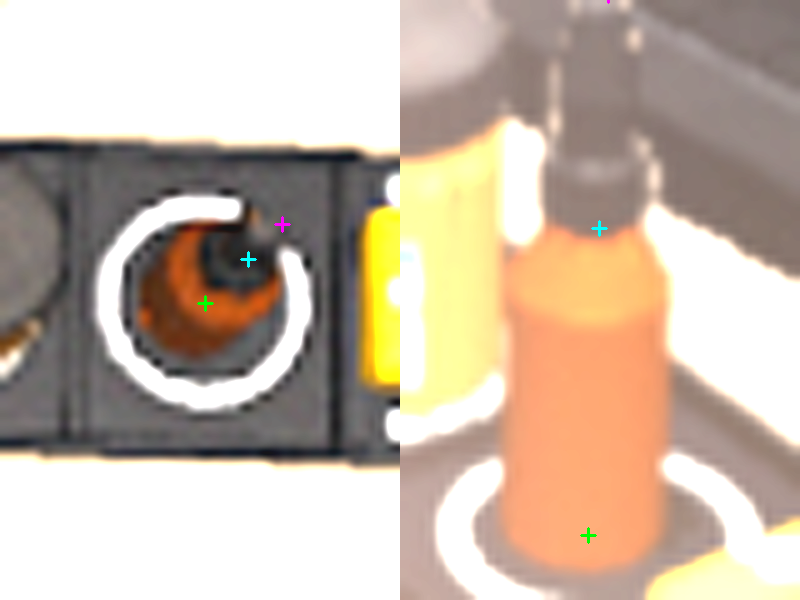

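The bottle is upright and within a few mm of the middle of its place. My cap reading was the lower collar, not the top. I'll hand in.

```bash
python3 -c "
from bench import r
print(r.hand_in())"
```

```text
the job is handed in; nothing more can be done
None
```

The job is handed in: from the yellow block the black rack holds the brown bottle, orange jar and red jar, all upright and released within a few mm of their middles by camera; the hand-in call returned no verdict.

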